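# Put away the water-bath ballast rings and porcelain dishes

## Robot

A 6-joint arm with a two-finger parallel gripper is mounted at the origin on a cart in front of the work surface, level with it; the furniture and walls round the work are solid. World frame = base frame: x ahead of the robot, y to its left, z up, the work surface at z = 0. Lengths are in mm, angles in rad, forces in N, time in s.
With the tool pointing down it reaches from about 300 to 750 mm from the base axis. Payload 8.5 kg.
Tool frame: the origin (TCP) lies on the centre line of the jaws, within the pads' length; the fingertips stand 25 mm ahead of it and the grasp point (between the pads) lies 6 mm ahead of it; z points along the fingers, y is the direction in which the jaws open and shut (so a half turn about z gives the same grasp; the last joint's range is limited). The gripper opens to 88 mm and grips with 3 to 60 N. Pads are 18 mm wide; open, the fingers measure 123 mm over their backs; the gripper's body (75 mm by 187 mm) begins 45 mm behind the grasp point.
Start: joints at [0.954, 0.381, 1.297, -0, 1.464, -0.215], TCP at [215.081, 506.182, 263.748] pointing down, gripper open.
Joint ranges: [-3.11, 3.11], [-0.89, 2.33], [0.22, 2.48], [-1.42, 4.56], [0.17, 2.85], [-2.88, 2.88]. Speed limits (rad/s): [2.39, 2.39, 3.14, 3.14, 3.14, 3.14].

## Interface

Orientations are given as [roll, pitch, yaw] about the fixed x, y, z axes, in that order (R = Rz(yaw) Ry(pitch) Rx(roll)).
In Python, from plant import r gives the robot as it stands. The module is installed in compiled form; this text tells all that it offers. Calls block until the motion is done:
- r.reach(position, orientation): joint-space move of the TCP to a pose.
- r.movel(position, rot=None, max_speed=150): straight line of the TCP; rot=None keeps the orientation; max_speed is the mean speed in mm/s.
- r.move_joints(angles): joint-space move.
- r.let_go() and r.gripper_close(grip_force=None): open the fingers fully, or close them until they stop; grip_force is the grip in N (None keeps the last).
- r.dwell(seconds).
- r.ik(position, orientation): joint angles nearest the present ones, or None.
- r.get_obs(): the state.
- r.read_camera(name): name is "side" or "top" or "wrist"; returns the picture (400x640x3 uint8, red, green, blue); there is no depth.
- r.camera_info(name): a dict with "camera_matrix" (3x3 intrinsics, pixels), "dist_coeffs" ([k1, k2, p1, p2, k3] as OpenCV has them; the pictures are not rectified), "world_to_cam" (4x4, takes a point from world to camera coordinates); the wrist camera has in their place "mount" (4x4, takes a point from camera to tool coordinates, whose origin is the TCP and whose axes are the flange's). Camera axes: x right, y down, z forward; pixel columns grow to the right and rows downward; lengths in mm; the calibration is good to about 2 mm. A picture is of the moment at which its call begins: read the wrist's pose just before it. camera_info takes no time and is no camera call.
A pose or a line that the arm cannot do raises r.MotionError and nothing moves.
- r.close_job(): hands the job in, once; it reports no verdict.
Trained networks look in the newest picture that a camera, given by its name, has taken for a name from the list of things; names that differ only in an ending like _2 or _b are one class to them, and where a whole thing is asked for, a point or a joint stands for the part that bears it (a point fixed in the world has none). Each returns a list of dicts, best first, with "conf" (0 to 1); they miss things now and then, are a little off and sometimes report something else, mostly with a low value. They report only what shows in the picture. A call takes as long as a camera call.
- r.find_in(label, camera): "uv" ([column, row] in pixels, amid what is visible of it).
- r.outline_of(label, camera): "region" (400x640 bool, what is visible of it) and "uv" ([column, row] in pixels, amid what is visible of it).
The state is a dict: "t": time; "qpos": joint angles; "dq": joint speeds; "tau": joint torques, N m; "eef_pos": TCP position; "tool_rot": TCP orientation; "wrist_force": force on the tool from outside, world axes, zero at the start; "ft_torque": the same for the moment, N m; "width": finger opening in mm.
Only numpy, scipy, OpenCV 4.12 (cv2) and the standard library are available. Lean on these libraries where they do the work, as an engineer would, in place of code of your own. Each camera call takes 0.05 s, during which the arm holds its last target. There are 200 camera calls.

## Task

Put the water-bath kit away: thread every steel ballast ring that is out on the bench onto the post of its stand, widest at the bottom and narrowest on top, each fully home so that the pile lies flat without gaps. Nest the three porcelain dishes, the medium one inside the large one and the small one inside the medium one, each standing upright and flat on the floor of the next, the large dish staying on the worktop. The number of rings differs from day to day; do not disturb the timer, the beaker or the capped bottle.

Things in the scene. Friction and masses are not known exactly. Their poses are not given: they have to be found in the camera images.
- post_seat (a point): Fixed ring stand: grey round foot, 120 mm across and 12 mm thick, with an upright steel post 20 mm in diameter standing in its middle, 54 mm tall above the foot (its top 5 mm tapers). This point lies on the post's axis at the top face of the foot, where the lowest ring rests; z up.
- post_tip (a point): The top of that post, on its axis, 66 mm above the worktop.
- ring70_mid (a point): Flat plain steel ballast ring, outer diameter 70 mm, hole 24 mm, 10 mm thick, loose, lying flat. Point: centre of the hole, half-way up the thickness (5 mm above the ring's underside). z is the ring's axis. May be absent.
- ring62_mid (a point): Flat plain steel ballast ring, outer diameter 62 mm, hole 24 mm, 10 mm thick, loose, lying flat. Point: centre of the hole, half-way up the thickness (5 mm above the ring's underside). z is the ring's axis. May be absent.
- ring54_mid (a point): Flat plain steel ballast ring, outer diameter 54 mm, hole 24 mm, 10 mm thick, loose, lying flat. Point: centre of the hole, half-way up the thickness (5 mm above the ring's underside). z is the ring's axis. May be absent.
- ring46_mid (a point): Flat plain steel ballast ring, outer diameter 46 mm, hole 24 mm, 10 mm thick, loose, lying flat. Point: centre of the hole, half-way up the thickness (5 mm above the ring's underside). z is the ring's axis. May be absent.
- ring38_mid (a point): Flat plain steel ballast ring, outer diameter 38 mm, hole 24 mm, 10 mm thick, loose, lying flat. Point: centre of the hole, half-way up the thickness (5 mm above the ring's underside). z is the ring's axis. May be absent.
- dish_large_mid (a point): Largest of three straight-sided round open white porcelain dishes: outer diameter 180 mm, height 70 mm, wall 8 mm, floor 6 mm thick, 0.7 kg; loose, stands on the worktop. Point: on its axis, half-way up (35 mm above its underside); z up.
- dish_medium_mid (a point): Medium white porcelain dish, same shape: outer diameter 108 mm, height 52 mm, wall 8 mm, floor 6 mm thick, 0.16 kg; loose; can be picked up by pinching its wall at the rim. Point: on its axis, half-way up (26 mm above its underside); z up.
- dish_small_mid (a point): Small white porcelain dish (cup-like): outer diameter 44 mm, height 44 mm, wall 4 mm, floor 6 mm thick; loose. Point: on its axis, half-way up (22 mm above its underside); z up.
- timer: Bystander, leave it alone. Bench timer, 60 x 66 x 18 mm, lying on the worktop. Origin: centre of its underside.
- beaker: Bystander, leave it alone. Empty glass beaker, 71 mm across, 92 mm tall, standing behind the work. Origin: centre of its underside.
- buffer_bottle: Bystander, leave it alone. White plastic bottle with screw cap, 61 mm across, 133 mm tall, standing behind the work. Origin: centre of its underside.

How it is judged (in metres and radians):
At the end, for the whole second after the job is handed in: Each ring present is on the post (4 mm, 0.06 rad), within 2.5 mm of its height in a gapless pile, wider ones lower. Large dish on the worktop, medium in it, small in the medium, all upright (0.06 rad) and within 4 mm of the floor below (horizontal distance between each of ring70_mid, ring62_mid, ring54_mid, ring46_mid, ring38_mid and post_seat below 0.004 m and angle between each of ring70_mid, ring62_mid, ring54_mid, ring46_mid, ring38_mid, dish_large_mid, dish_medium_mid, dish_small_mid's own z axis and vertical below 0.06 rad and z of ring70_mid in the frame of post_seat between 0.0025 and 0.0075 m and (z of ring62_mid in the frame of post_seat between 0.0025 and 0.0075 m or z of ring62_mid in the frame of post_seat between 0.0125 and 0.0175 m) and z of each of ring62_mid, ring54_mid, ring46_mid, ring38_mid in the frame of ring70_mid above 0.006 m and (z of ring54_mid in the frame of post_seat between 0.0025 and 0.0075 m or z of ring54_mid in the frame of post_seat between 0.0125 and 0.0175 m or z of ring54_mid in the frame of post_seat between 0.0225 and 0.0275 m) and z of each of ring54_mid, ring46_mid, ring38_mid in the frame of ring62_mid above 0.006 m and (z of ring46_mid in the frame of post_seat between 0.0025 and 0.0075 m or z of ring46_mid in the frame of post_seat between 0.0125 and 0.0175 m or z of ring46_mid in the frame of post_seat between 0.0225 and 0.0275 m or z of ring46_mid in the frame of post_seat between 0.0325 and 0.0375 m) and z of each of ring46_mid, ring38_mid in the frame of ring54_mid above 0.006 m and (z of ring38_mid in the frame of post_seat between 0.0025 and 0.0075 m or z of ring38_mid in the frame of post_seat between 0.0125 and 0.0175 m or z of ring38_mid in the frame of post_seat between 0.0225 and 0.0275 m or z of ring38_mid in the frame of post_seat between 0.0325 and 0.0375 m or z of ring38_mid in the frame of post_seat between 0.0425 and 0.0475 m) and z of ring38_mid in the frame of ring46_mid above 0.006 m and height (world z) of dish_large_mid between 0.031 and 0.039 m and horizontal distance between dish_medium_mid and dish_large_mid below 0.032 m and z of dish_medium_mid in the frame of dish_large_mid between -0.007 and 0.001 m and horizontal distance between dish_small_mid and dish_medium_mid below 0.028 m and z of dish_small_mid in the frame of dish_medium_mid between -0.002 and 0.006 m); the robot touches nothing.
It fails at once if the timer is knocked over or shifted by more than 4 cm (distance of timer from where it was at the start of the episode above 0.04 m or angle between timer's own z axis and vertical above 0.4 rad).
It fails at once if the beaker is knocked over or shifted by more than 4 cm (distance of beaker from where it was at the start of the episode above 0.04 m or angle between beaker's own z axis and vertical above 0.4 rad).
It fails at once if the buffer bottle is knocked over or shifted by more than 4 cm (distance of buffer_bottle from where it was at the start of the episode above 0.04 m or angle between buffer_bottle's own z axis and vertical above 0.4 rad).
Of ring70, ring62, ring54, ring46, ring38 only 3 to 5 are there at a start; the rules pass over those that are not, and their reading is None.
At some moment in a run one of ring70, ring62, ring54, ring46, ring38, dish_medium, dish_small may be knocked a few centimetres aside while the robot is not near it.
It also fails if it takes over 210 s, if anything falls off the work surface, if the arm or the gripper's body presses on something with over 40 N, if the wrist force passes 120 N, or if a joint passes its speed limit or range.

## Working session

There is one attempt and no reset: what is moved stays moved. The work goes in short steps, each a Python script; the robot and the scene stay as the last script left them, time stands still between calls to the robot, and variables do not carry over. Pictures are saved under pics/ and viewed, about 12 in all and at most 16, crops included, and the job is handed in when it is done.

```bash
mkdir -p pics; ls; cat > h.py <<'E'
import numpy as np, cv2
from plant import r
def save(img,name): cv2.imwrite('pics/'+name,cv2.cvtColor(img,cv2.COLOR_RGB2BGR))
def w2c(cam):
    i=r.camera_info(cam)
    K=np.array(i['camera_matrix'],float); D=np.array(i['dist_coeffs'],float)
    return K,D,(np.array(i['world_to_cam'],float) if 'world_to_cam' in i else np.array(i['mount'],float))
def ray(uv,cam,T=None):
    K,D,M=w2c(cam)
    if T is None: T=M
    n=cv2.undistortPoints(np.array(uv,float).reshape(-1,1,2),K,D).reshape(-1,2)
    d=np.c_[n,np.ones(len(n))]@T[:3,:3]; o=-T[:3,:3].T@T[:3,3]
    return o,d
def onplane(uv,z,cam,T=None):
    o,d=ray(uv,cam,T); return o+d*((z-o[2])/d[:,2])[:,None]
def proj(P,cam,T=None):
    K,D,M=w2c(cam)
    if T is None: T=M
    P=np.array(P,float).reshape(-1,3)
    return cv2.projectPoints(P,cv2.Rodrigues(T[:3,:3])[0],T[:3,3],K,D)[0].reshape(-1,2)
E
python3 - <<'E'
from h import *
for c in ('top','side'):
    im=r.read_camera(c); save(im,c+'0.png')
    K,D,M=w2c(c); print(c,K.round(1).tolist(),D,(-M[:3,:3].T@M[:3,3]).round(),M[2,:3].round(2))
    for n in 'post_tip post_seat ring70_mid ring62_mid ring54_mid ring46_mid ring38_mid dish_large_mid dish_medium_mid dish_small_mid timer beaker buffer_bottle'.split():
        print(n,[(np.round(d['uv']).tolist(),round(d['conf'],2)) for d in r.find_in(n,c)][:3])
print(r.camera_info('wrist')); o=r.get_obs(); print(o)
E
```

```text
pics
top [[496.8, 0.0, 316.4], [0.0, 496.8, 195.4], [0.0, 0.0, 1.0]] [0.00946457 0.         0.         0.         0.        ] [ 483.   -3. 1420.] [ 0.07  0.01 -1.  ]
post_tip []
post_seat [([273.0, 175.0], 0.97)]
ring70_mid [([328.0, 252.0], 0.77)]
ring62_mid [([395.0, 226.0], 0.67)]
ring54_mid [([242.0, 243.0], 0.49)]
ring46_mid [([331.0, 246.0], 0.7), ([274.0, 240.0], 0.57), ([443.0, 208.0], 0.34)]
ring38_mid [([355.0, 245.0], 0.61)]
dish_large_mid [([369.0, 171.0], 0.7)]
dish_medium_mid [([444.0, 206.0], 0.75)]
dish_small_mid [([198.0, 213.0], 0.6), ([388.0, 230.0], 0.51)]
timer [([443.0, 276.0], 0.62), ([326.0, 254.0], 0.31)]
beaker [([302.0, 117.0], 0.84), ([390.0, 225.0], 0.61)]
buffer_bottle [([339.0, 122.0], 0.61)]
side [[411.4, 0.0, 324.7], [0.0, 411.4, 197.8], [0.0, 0.0, 1.0]] [-0.07143204  0.          0.          0.          0.        ] [147. 866. 590.] [ 0.39 -0.79 -0.47]
post_tip [([275.0, 240.0], 0.89)]
post_seat [([278.0, 242.0], 0.65)]
ring70_mid [([370.0, 226.0], 0.66)]
ring62_mid [([352.0, 251.0], 0.61)]
ring54_mid [([323.0, 283.0], 0.56)]
ring46_mid [([355.0, 252.0
[... 804 characters left out ...]
00000e+00,  0.00000000e+00,
         1.00000000e+00]])}
{'t': 1.4, 'qpos': array([ 9.53715296e-01,  3.80537898e-01,  1.29742100e+00,  8.98515789e-06,
        1.46358253e+00, -2.15296777e-01]), 'dq': array([-0.00083402, -0.00029062,  0.00081855,  0.00122428,  0.00086017,
       -0.0007221 ]), 'tau': array([-6.03391545e-04, -4.37797022e+01, -2.24728346e+01,  7.13403407e-02,
        3.14311101e-02, -2.46859054e-05]), 'eef_pos': array([215.06509674, 506.17700647, 263.77467492]), 'tool_rot': array([3.14154070e+00, 2.21774522e-06, 2.73980744e+00]), 'wrist_force': array([-0.36663862, -0.88187074,  0.54463609]), 'ft_torque': array([-0.00139012,  0.02621185,  0.02465556]), 'width': 88.12167091274006}
```

```bash
python3 - <<'E'
import cv2
a=cv2.imread('pics/top0.png')[80:310,150:490]; cv2.imwrite('pics/top0c.png',cv2.resize(a,None,fx=2.35,fy=2.35,interpolation=cv2.INTER_CUBIC))
E
```

```text
(no output)
```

View pics/top0c.png

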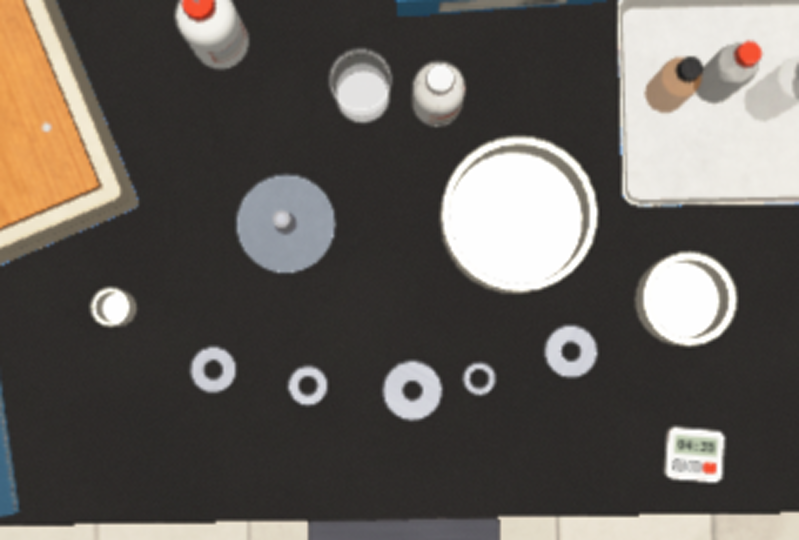

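View pics/side0.png

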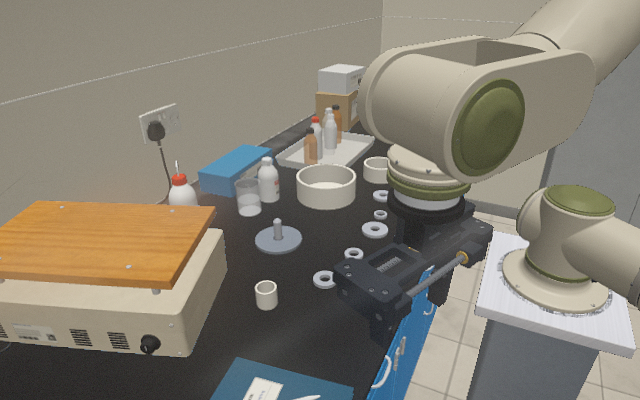

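The top view shows all five rings. In full-image pixels, 54 is near (241,237), 46 near (281,244), 70 near (325,246), 38 near (354,241) and 62 near (393,229). The stand is near (272,175), the large dish near (371,171), the medium near (442,207) and the small near (198,211). Next I'll measure them with silhouette fits.

```bash
cat >> h.py <<'E'
from scipy.spatial.transform import Rotation as Ro
SH={'ring%d'%d:(d,10) for d in (70,62,54,46,38)}
SH.update(dish_large=(180,70),dish_medium=(108,52),dish_small=(44,44))
def tool():
    o=r.get_obs(); M=np.eye(4); M[:3,:3]=Ro.from_euler('xyz',o['tool_rot']).as_matrix(); M[:3,3]=o['eef_pos']; return M
def shot(cam):
    """picture and world->cam"""
    T=np.linalg.inv(tool()@w2c('wrist')[2]) if cam=='wrist' else w2c(cam)[2]
    return r.read_camera(cam),T
def hull(c,name,cam,T,z0=0):
    d,h=SH[name]; a=np.linspace(0,2*np.pi,72,endpoint=False)
    P=np.vstack([np.c_[c[0]+d/2*np.cos(a),c[1]+d/2*np.sin(a),np.full(72,z)] for z in (z0,z0+h)])
    return cv2.convexHull(proj(P,cam,T).astype(np.float32))
def cen(h): m=cv2.moments(h); return np.array([m['m10'],m['m01']])/m['m00'],m['m00']
def measure(img,T,cam,name,guess=None,z0=0,th=120):
    """candidate blobs: list of (area ratio, centre xy), best area match first"""
    g=cv2.resize(img,None,fx=4,fy=4,interpolation=cv2.INTER_LINEAR).min(2)
    m=(g>th).astype(np.uint8); out=[]
    for c in cv2.findContours(m,cv2.RETR_EXTERNAL,cv2.CHAIN_APPROX_NONE)[0]:
        if cv2.contourArea(c)<16*150: continue
        H=(cv2.convexHull(c).astype(np.float32)+.5)/4-.5; uv,A=cen(H)
        b=H.reshape(-1,2)
        if b.min()<2 or b[:,0].max()>637 or b[:,1].max()>397: continue
        x=onplane(uv,z0+SH[name][1]/2,cam,T)[0,:2]
        for _ in range(4):
            p,Ap=cen(hull(x,name,cam,T,z0))
            x=x+(onplane(uv,z0+10,cam,T)-onplane(p,z0+10,cam,T))[0,:2]
        if guess is None or np.hypot(*(x-guess))<90: out.append((round(A/Ap,3),x.round(1)))
    return sorted(out,key=lambda t:abs(np.log(t[0])))
E
python3 - <<'E'
from h import *
im,T=shot('top')
for n in SH: print(n,measure(im,T,'top',n,th=120)[:2])
# foot: dish-like? report by colour
g=cv2.cvtColor(im,cv2.COLOR_RGB2GRAY); print(im[175,255],im[237,233],im[20+160,230])
print(onplane([(272,175),(443,276),(302,117),(337,118)],10,'top').round())
print(r.get_obs()['t'])
E
```

```text
ring70 [(0.998, array([433.9, -13.3])), (0.966, array([ 448.5, -588.4]))]
ring62 [(1.018, array([802.2, -52.9])), (0.975, array([864.2, 776.1]))]
ring54 [(0.962, array([463.3, 226.8])), (1.265, array([864.2, 776.1]))]
ring46 [(0.982, array([442. , 112.6])), (1.027, array([541.3, 350.5]))]
ring38 [(1.432, array([441.9, 112.6])), (1.484, array([541.3, 350.5]))]
dish_large [(0.994, array([ 640. , -142.5])), (0.379, array([633.7, 132.1]))]
dish_medium [(1.055, array([635.6, 134. ])), (0.944, array([ 537.4, -343.4]))]
dish_small [(0.965, array([442.6, 110.8])), (0.886, array([540.5, 345.8]))]
[149 157 166] [205 206 213] [48 45 44]
[[ 638.  134.   10.]
 [ 344. -343.   10.]
 [ 804.   46.   10.]
 [ 799.  -55.   10.]]
1.45
```

```bash
cat >> h.py <<'E'
SH['foot']=(120,12)
P=np.pi
E
python3 - <<'E'
from h import *
pi=np.pi
im,T=shot('top')
print(measure(im,T,'top','ring62',np.array([485,-204]))[:1],measure(im,T,'top','foot',np.array([638,134]))[:1])
for k,yaw in enumerate((pi,pi/2,0)):
    # aim so stand is near image centre: camera 76 fwd, tilted back
    r.reach([620,134,230],[pi,0,yaw])
    im,T=shot('wrist'); save(im,f'w{k}.png')
    print(yaw,measure(im,T,'wrist','foot',np.array([638,134]),th=100)[:2],r.get_obs()['t'])
E
```

```text
[(0.973, array([ 477.5, -205.5]))] [(0.945, array([638.6, 136.7]))]
3.141592653589793 [(0.991, array([639.2, 135.2]))] 3.5333
1.5707963267948966 [(1.013, array([639.2, 135.3]))] 4.9833
0 [(0.964, array([639.3, 135.1]))] 6.4333
```

```bash
cat >> h.py <<'E'
POST=np.array([639.2,135.2])
def look(name,guess,yaw,z=230,th=120):
    g=np.array(guess,float)
    r.reach([g[0]-20*np.cos(yaw),g[1]-20*np.sin(yaw),z],[P,0,yaw])
    im,T=shot('wrist'); m=measure(im,T,'wrist',name,g,th=th); print(name,m[:3]); return m,im
def ring(name,guess,yaw,k):
    m,im=look(name,guess,yaw)
    if not m or abs(m[0][0]-1)>.12: save(im,name+'_bad.png'); raise SystemExit('not found')
    x=m[0][1]
    r.reach([*x,75],[P,0,yaw]); r.movel([*x,27],max_speed=100)
    r.gripper_close(grip_force=30); o=r.get_obs(); print('width',o['width'],o['wrist_force'].round(1))
    if abs(o['width']-SH[name][0])>2: r.let_go(); r.movel([*x,150]); raise SystemExit('bad grasp')
    r.movel([*x,125],max_speed=200); r.reach([*POST,125],[P,0,yaw])
    print('held',r.get_obs()['width'])
    f0=r.get_obs()['wrist_force']; zt=39.5+10*k
    for z in np.r_[np.arange(103,zt,-8),zt]:
        r.movel([*POST,z],max_speed=80); f=r.get_obs()['wrist_force']-f0
        if np.abs(f).max()>12: print('force at',z,f.round(1)); raise SystemExit('stuck')
    print('final force',f.round(1)); r.let_go(); r.movel([*POST,130],max_speed=200); print('t',r.get_obs()['t'])
E
python3 - <<'E'
from h import *
ring('ring70',[433.9,-13.3],P/2,0)
im,T=shot('wrist'); save(im,'after70.png')
E
```

```text
ring70 [(0.991, array([434.4, -15.1])), (0.282, array([447.5, -97.4]))]
width 68.65892556131423 [-1.4 -0.1  6.6]
held 68.16429598425223
final force [-0.6  0.4  1.2]
t 15.0667
```

View pics/after70.png

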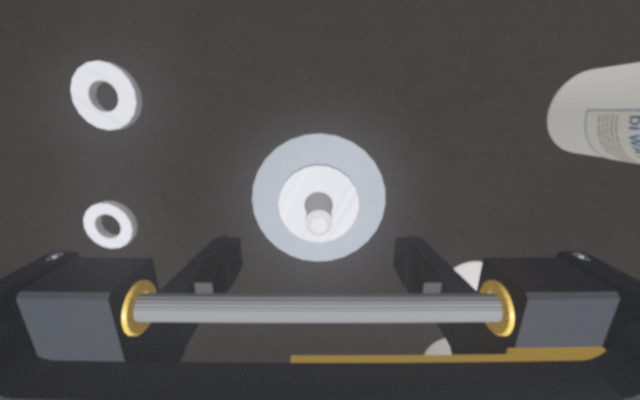

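The ring is on the post, centred at about (318,200) and lying flat on the foot. I'll continue with the remaining rings.

```bash
sed -i "s/SH\[name\]\[0\])>2/SH[name][0])>3.2/" h.py
python3 - <<'E'
from h import *
ring('ring62',[480,-205],P,1)
ring('ring54',[463,227],P,2)
ring('ring46',[442,112.6],P,3)
E
```

```text
ring62 [(0.977, array([ 478.3, -206.7]))]
width 60.97034503467308 [-0.5  0.8  3.6]
held 60.62527311476981
final force [-0.2 -1.  -0.5]
t 24.2667
ring54 [(1.073, array([464., 225.]))]
width 53.40079579349082 [0.1 0.2 2.1]
held 53.03837115095838
final force [-0.1 -0.9  0.1]
t 31.6333
ring46 [(1.081, array([442.8, 111. ]))]
width 44.8695213156894 [-0.1 -0.1  1.2]
held 45.02022465508266
final force [ 0.9 -0.7  0.4]
t 38.9
```

```bash
python3 - <<'E'
from h import *
ring('ring38',[447.5,-97.4],P,4)
r.reach([620,134,200],[P,0,P]); im,T=shot('wrist'); save(im,'rings.png')
s=r.read_camera('side'); save(cv2.resize(s[150:330,180:420],None,fx=3,fy=3,interpolation=cv2.INTER_CUBIC),'side1.png')
E
```

```text
ring38 [(1.002, array([447.5, -95.6]))]
width 36.60636202946338 [0.2 0.2 0.4]
held 36.52357385745389
final force [-0.6 -1.4  0.6]
t 46.5
```

View pics/rings.png

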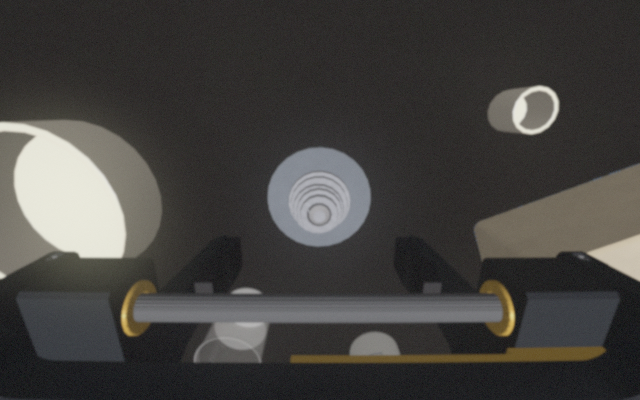

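View pics/side1.png

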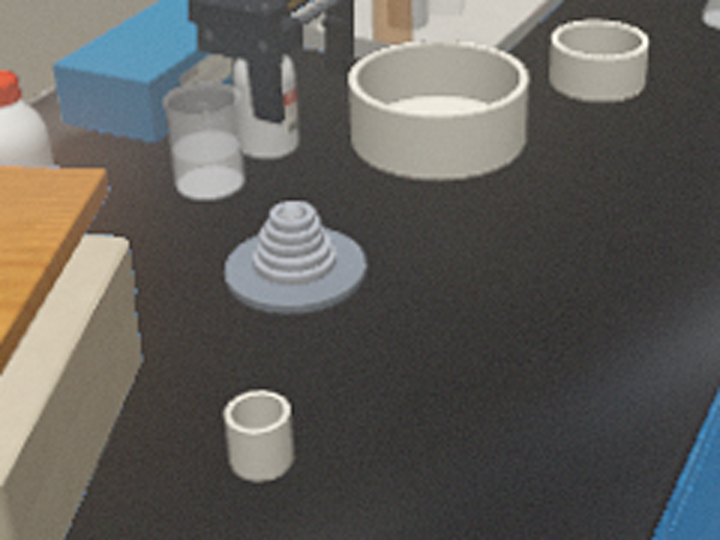

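Both views show the five-ring pile gapless and stepped correctly, and the dishes upright. Next is the medium dish.

```bash
python3 - <<'E'
from h import *
im,T=shot('top'); print('top',[measure(im,T,'top',n,np.array(g))[:1] for n,g in (('dish_large',[640,-142]),('dish_medium',[537,-343]))])
m,_=look('dish_large',[640,-142],P/2,z=330,th=100); L=m[0][1]
m,im=look('dish_medium',[537,-343],P/2,z=300,th=100); M=m[0][1]
save(im,'med.png'); np.save('L.npy',L); np.save('M.npy',M); print(L,M,r.get_obs()['t'])
E
```

```text
top [[(0.992, array([ 640. , -142.5]))], [(0.939, array([ 537.4, -343.5]))]]
dish_large [(1.02, array([ 639.2, -142.7]))]
dish_medium [(1.04, array([ 537.5, -340.9]))]
[ 639.2 -142.7] [ 537.5 -340.9] 49.2833
```

View pics/med.png

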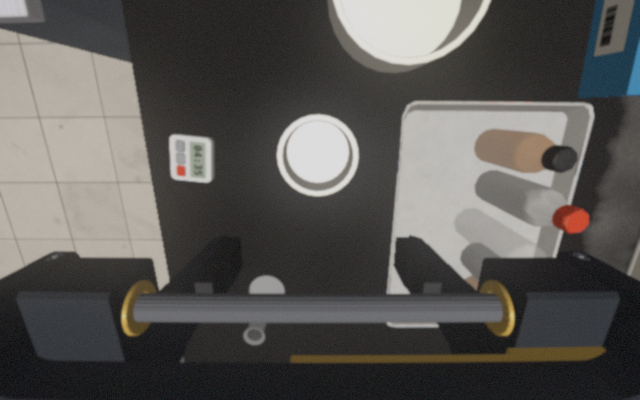

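The picture shows the medium dish at (317,155), clear of the timer at (191,157) and of the tray edge at column 400. I'll pinch its near wall.

```bash
python3 - <<'E'
from h import *
L=np.load('L.npy'); M=np.load('M.npy'); R=[P,0,P/2]
g=M+[-50,0]
r.reach([*g,110],R); r.movel([*g,62],max_speed=80); print(r.get_obs()['wrist_force'].round(1))
r.gripper_close(grip_force=35); o=r.get_obs(); print(o['width'],o['wrist_force'].round(1))
r.movel([*g,160],max_speed=120)
q=L+[25.5-50,0]
r.movel([*q,160],max_speed=150); o=r.get_obs(); print(o['width'],o['wrist_force'].round(1),o['t'])
im,T=shot('wrist'); save(im,'held.png'); s=r.read_camera('side'); save(cv2.resize(s[100:280,200:440],None,fx=3,fy=3,interpolation=cv2.INTER_CUBIC),'side2.png')
E
```

```text
[-0.2  0.4  0.1]
7.9427199818206295 [ 1.1  0.6 -0.1]
7.745866400409165 [ 0.2  0.7 -0.9] 54.7167
```

View pics/side2.png

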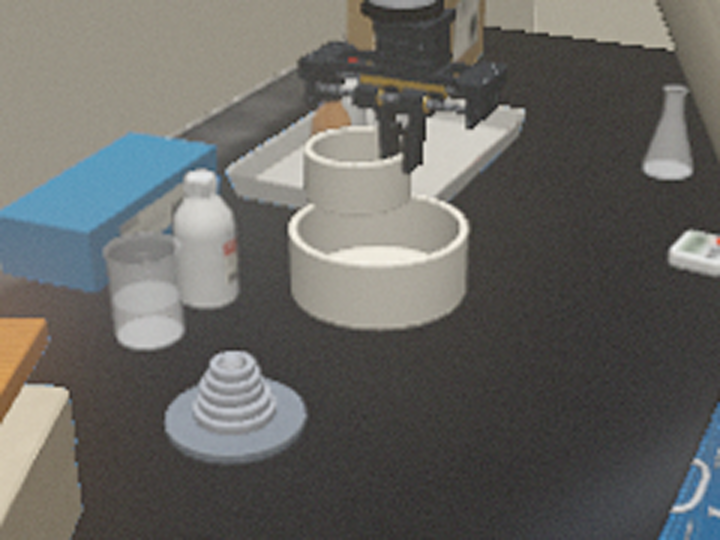

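The medium dish hangs level above the large one, so I'll lower it and let go.

```bash
python3 - <<'E'
from h import *
L=np.load('L.npy'); q=L+[25.5-50,0]
f0=r.get_obs()['wrist_force']
for z in (140,115,95,80,74,71,69,68.5):
    r.movel([*q,z],max_speed=60); f=r.get_obs()['wrist_force']-f0
    print(z,f.round(1))
    if np.abs(f).max()>8: break
r.let_go(); o=r.get_obs(); print(o['width'],o['wrist_force'].round(1))
r.movel([*q,160],max_speed=120)
m,im=look('dish_large',L,P/2,z=330,th=100); save(im,'nest1.png'); print(r.get_obs()['t'])
im,T=shot('top'); print(measure(im,T,'top','dish_large',L)[:1], measure(im,T,'top','dish_small',np.array([540,345]))[:2])
E
```

```text
140 [ 0.7  0.3 -0.5]
115 [ 0.8  0.8 -0.6]
95 [ 0.4  1.3 -0.2]
80 [ 0.3  0.8 -0.2]
74 [1.2 0.2 0.1]
71 [ 0.9  1.  -0.4]
69 [ 1.   0.5 -0.7]
68.5 [ 0.4  1.5 -0.1]
88.51545824583789 [ 5.7 -0.5 -0.7]
dish_large [(1.033, array([ 635.6, -142.8]))]
60.6667
[] [(0.889, array([540.5, 345.9]))]
```

View pics/nest1.png

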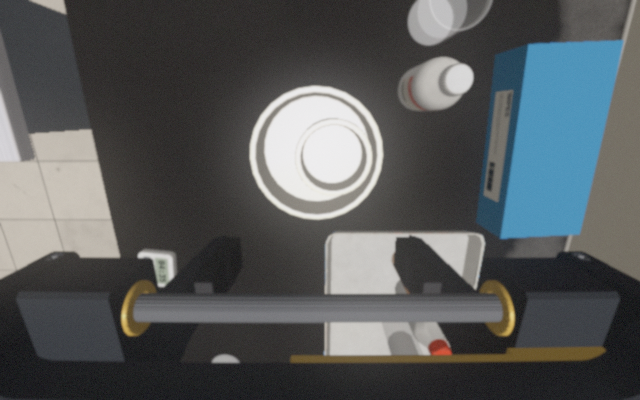

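The medium dish is inside the large one, with its rim centred near (334,157) and looking flat. Next I'll measure it and look at the small dish.

```bash
python3 - <<'E'
from h import *
im,T=shot('wrist'); L=np.array([635.6,-142.8])
c=onplane([334,157],58,'wrist',T)[0,:2]; print('med rough',c)
# refine: hough on crop, rim outer circle
ed=proj([[c[0]+54,c[1],58],[c[0]-54,c[1],58],[c[0],c[1]+54,58],[c[0],c[1]-54,58]],'wrist',T); print(ed.round(1).tolist())
np.save('M2.npy',c)
m,im=look('dish_small',[540.5,345.9],P,z=230,th=100); S=m[0][1]; np.save('S.npy',S); print(S,r.get_obs()['t'])
save(im,'small.png')
E
```

```text
med rough [ 660.27901057 -144.6770487 ]
[[372.9, 157.1], [295.1, 156.9], [334.7, 116.6], [333.3, 194.4]]
dish_small [(1.12, array([540.9, 340.6]))]
[540.9 340.6] 62.7167
```

View pics/small.png

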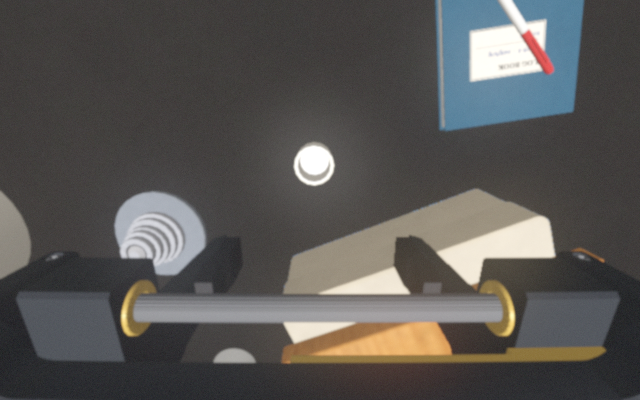

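The small dish is at (314,164). The hotplate's slanted edge lies below it in the picture, so I'll align the jaws parallel to that edge and grip near the rim.

```bash
python3 - <<'E'
from h import *
S=np.load('S.npy'); M=np.load('M2.npy'); Y=P+.36
r.reach([*S,120],[P,0,Y]); r.movel([*S,64],max_speed=80); print(r.get_obs()['wrist_force'].round(1))
r.gripper_close(grip_force=20); o=r.get_obs(); print(o['width'],o['wrist_force'].round(1))
r.movel([*S,200],max_speed=150)
q=M+[-8,1]
r.reach([*q,200],[P,0,P]); r.movel([*q,130],max_speed=100)
o=r.get_obs(); print(o['width'],o['wrist_force'].round(1),o['t'])
s=r.read_camera('side'); save(cv2.resize(s[100:280,200:440],None,fx=3,fy=3,interpolation=cv2.INTER_CUBIC),'side3.png')
E
```

```text
[0.  0.8 0.2]
42.94647845861088 [-0.4  0.7  0.9]
43.17987652543948 [ 0.6  0.4 -0.5] 68.5667
```

View pics/side3.png

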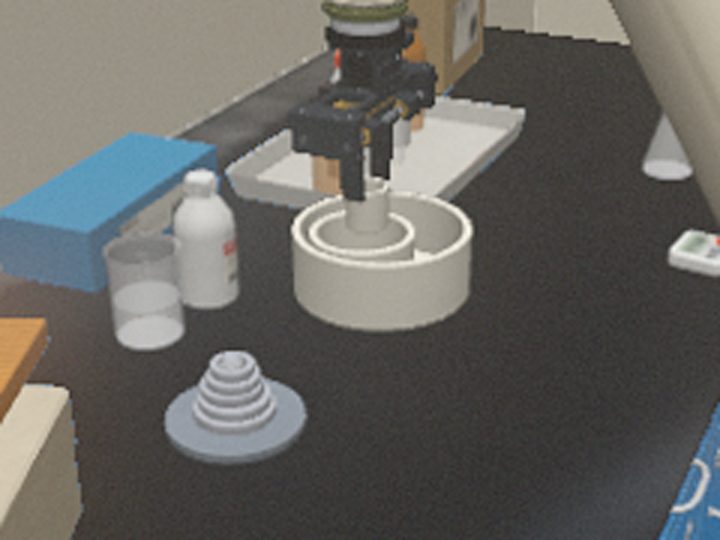

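The small dish hangs level over the medium one. I'll lower it, let go just above the medium rim, and inspect.

```bash
python3 - <<'E'
from h import *
M=np.load('M2.npy'); q=M+[-8,1]
r.movel([*q,84.5],max_speed=50); print(r.get_obs()['wrist_force'].round(1)); r.let_go(); print(r.get_obs()['wrist_force'].round(1))
r.movel([*q,160],max_speed=120)
r.reach([620,-143,250],[P,0,P]) if 0 else r.reach([q[0]+5,q[1],220],[P,0,P])
im,T=shot('wrist'); save(im,'nest2.png')
r.reach([400,0,350],[P,0,P])
s=r.read_camera('side'); a=cv2.resize(s[140:280,220:420],None,fx=4,fy=4,interpolation=cv2.INTER_CUBIC); save(a,'side4.png'); print(r.get_obs()['t'])
E
```

```text
[-0.8 -0.5 -0.1]
[-0.3 -0.5 -0.2]
72.9333
```

View pics/nest2.png

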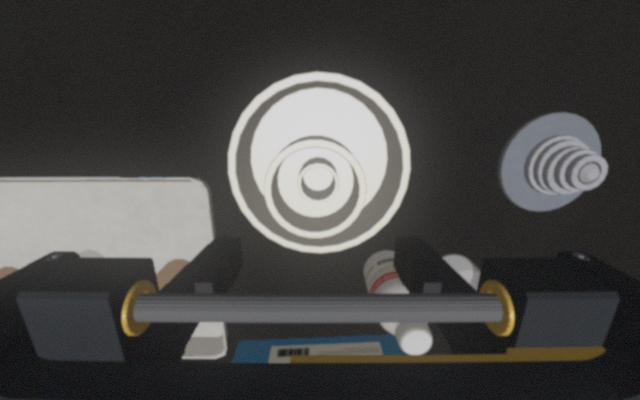

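View pics/side4.png

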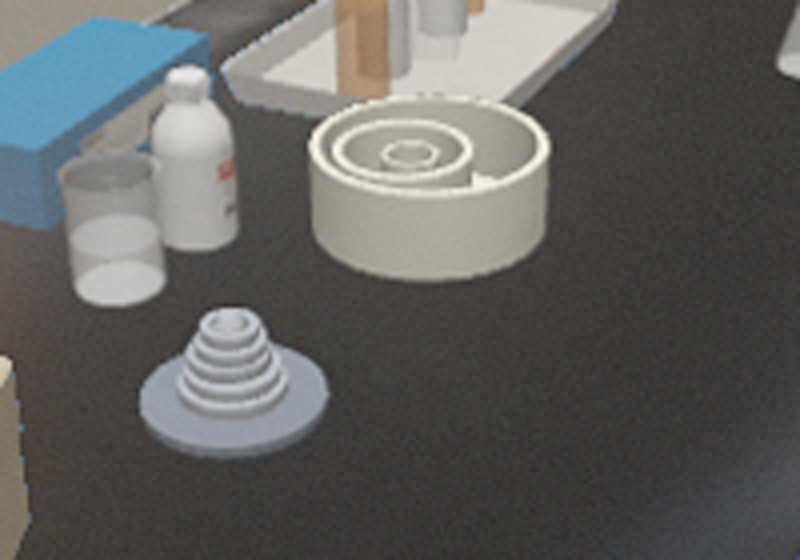

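The wrist view shows all three dishes nested with round, parallel rims, the small one centred near (318,178). The side view shows the pile still gapless, and the beaker and bottle where they were. I'm handing in.

```bash
python3 -c "
from h import *
o=r.get_obs(); print(o['t'],o['wrist_force'].round(1)); print(r.close_job())"
```

```text
72.9333 [-0.   0.1 -0.7]
the job is handed in; nothing more can be done
None
```

The kit is put away and the job is handed in at 72.9 s of robot time; no verdict came back.

- **Rings:** All five rings were out. I threaded them onto the post in the order 70, 62, 54, 46, 38. Side forces stayed small while lowering each one, and the wrist and side pictures show a stepped pile with no visible gaps.
- **Dishes:** I pinched the medium dish by its rim, set it inside the large one and opened the fingers. Opening them pushed the large dish about 4 mm, as I had expected. I released the small dish about 8 mm above the medium one's floor so the fingers cleared the rims. The last pictures show all three upright, flat and nested.
- **Bystanders and arm:** The beaker and bottle look unmoved in the last side picture. The timer was outside the last pictures; it was in place when last seen, just after the medium dish was nested, and nothing went near it afterwards. The arm finished clear of everything.

**Disagreements:** The top and wrist cameras differed by about 5 mm on the small dish and by 1–3 mm on some other things. I used the wrist values, which agreed to 0.1 mm over three views of the stand, and every grasp closed to within 2 mm of the expected width.

**Not measured:** I judged final heights and tilts by eye from the pictures.

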